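Load the bench spring tester to its marker and leave it latched

TASK

Load the spring tester: swing its pawl lever over so that it drops on to the toothed bar, then pull the bar out by the upright black grip, through its free play and on against the spring, until the gauge pointer stands between the two jaws of the marker when the pawl alone holds the bar. Let go and leave it latched like that; if you went too far, lift the pawl, let the spring draw back and pull again. Leave the glass beaker, the bottle and the clamp block where they stand.

Things in the scene. Friction and masses are not known exactly. Their poses are not given: they have to be found in the camera images.
- tester: spring tester fixed to the bench: cast grey base 300 x 136 x 10 mm; origin: centre of its underside; its +x is the way the bar is pulled out, z up. Lever stand on the -y side (72 mm high); on the +y side a grey spring housing (x -150 to -58, y 9 to 47, 62 mm high) and a scale block (x -57 to 41, y 23 to 45, 50 mm high)
- guide (a point): top of the block that guides the flat steel toothed bar, at x = 120, y = 0, 56 mm up in the tester; block 28 x 34 mm. The bar (14 mm wide, top 44 mm up) has 3.5 mm teeth 7 mm apart. Pulled out, it clicks over the lowered pawl tooth by tooth; let go, it is drawn back by up to 7 mm until a tooth meets the pawl. With the pawl lifted nothing holds it
- grip (a point): on the axis, 85 mm up, of the upright black grip at the bar's end: a post 23 mm across, free from 58 to 100 mm up. Starts fully in, at x = 180, y = 0 mm of the tester; comes out up to 112 mm. The first 4 to 24 mm are free play (1 N; a different amount each time), then it picks up the gauge spring: 5 N at once, 14 N after 65 mm more
- pointer (a point): tip of the thin black gauge pointer (3 mm wide), 53 mm up, at y = 46 mm of the tester; starts at x = -45 mm and moves in +x with the bar, up to 85 mm, once the free play is used up. It is sprung and goes home when the bar does; its damper adds about 4 N at 30 mm/s
- marker: aluminium marker fixed beside the scale, axes as the tester's; origin under the middle of its gap, 10 mm above the bench. Two jaws 4 mm thick, inner faces at x = -7 and +7 mm, tops 48 mm above the origin, reach from its body (y 8 to 18 mm) towards the pointer, which points into the gap when its x equals the marker's
- pawl (a joint): angle of the pawl lever in rad: 0 = down with its nose between two teeth (up to 0.15 as a tooth passes), 1.57 = upright, 2.2 = fully thrown back; stiff enough to stay where it is above about 1.4, falls on to the bar below that; starts thrown back
- pawl_end (a point): middle of the black cross bar (16 mm thick, 40 mm wide along the tester's y) at the free end of the steel pawl lever, 92 mm from the hinge
- pawl_hinge (a point): hinge of the pawl lever, axis along the tester's y, at x = -10, y = 0, 62 mm up; the lever points to the tester's +x when down and to up and -x when thrown back
- beaker: glass beaker, 72 mm wide, 95 mm high, standing on the bench; origin under its centre; to be left alone
- bottle: amber glass bottle with black cap, 64 mm wide, 150 mm high, standing; origin under its centre; to be left alone
- boss: cast clamp block 50 x 30 x 34 mm with a thumbscrew sticking out 40 mm to its +y; origin under the block's centre; to be left alone

How it is judged:
By the outcome, as a careful person would: the job done as asked, in the order asked, and still so for the second after the job is handed in, with the robot touching nothing.
It also fails if it takes over 58 s, if anything falls off the work surface, if the arm or the gripper's body presses on something with over 40 N, if the wrist force passes 120 N, or if a joint passes its speed limit or range.

ROBOT

A 7-joint arm with a two-finger parallel gripper is mounted at the origin on the work surface. World frame = base frame: x ahead of the robot, y to its left, z up, the work surface at z = 0. Lengths are in m, angles in rad, forces in N, time in s.
With the tool pointing down it reaches from about 0.425 to 0.875 m from the base axis. Payload 4.7 kg.
Tool frame: the origin (TCP) lies on the centre line of the jaws, within the pads' length; the fingertips stand 14 mm ahead of it and the grasp point (between the pads) lies 5 mm behind it; z points along the fingers, y is the line along which they close (so a half turn about z gives the same grasp; the last joint's range is limited). The gripper opens to 87 mm and grips with 3 to 60 N. Pads are 19 mm wide; open, the fingers measure 117 mm over their backs; the gripper's body (75 mm by 190 mm) begins 51 mm behind the grasp point.
Start: joints at [-1.21, 0.321, -0.07, 1.45, 0.023, 1.371, -0.057], TCP at [0.221, 0.611, 0.237] pointing down, gripper open.
Joint ranges: [-2.86, 2.86], [-0.3, 2.09], [-1.38, 1.24], [0.06, 2.45], [-1.56, 4.7], [0.09, 2.05], [-2.69, 2.69]. Speed limits (rad/s): [2.57, 2.57, 3.14, 3.14, 3.14, 3.14, 3.14].

INTERFACE

Orientations are given as a rotation vector (axis times angle).
In Python, from bench import ctrl gives the robot as it stands.
- The arm moves only by the tool send_rows, never from a script. Its argument "steps" is a list of rows, each an object of numbers: "tx", "ty", "tz": the shift along the tool's x, y, z in units of 60 mm (1.0 is 60 mm); "turn": the turn about the tool's z in units of 8 degrees (1.0 is 8 degrees); "grip": the opening, from 0 (shut) to 1 (fully open). A call has 1 to 12 rows; each row shifts and turns the commanded pose from where the row before left it, along the tool's axes as they then stand; what a row does not reach is not made up. A row lasts 1/8 s, in which the tool goes at most 62.5 mm and 10.7 degrees, less where a joint would pass 70% of its speed; a pose out of reach is approached as far as the arm can. A call is refused whole if a number of a shift passes 1 or a number of a turn 1, either way. A call with a gripper value outside its range is refused whole. The fingers move at their own pace and stop on an object; "newtons" is the grip in N (left out, the last holds). Time passes only in rows, so rows that do not move let the fingers close. It gives the time, the measured TCP pose, the force, the opening and the grip force at its end, in the units of the state.
- ctrl.get_state(): the state, without advancing time (a new reading comes with each control period).
- ctrl.get_image(name): name is "scene" or "top" or "wrist"; returns a dict with "pixels" (420x560x3 uint8, red, green, blue), "K" (3x3 intrinsics, pixels), "dist" ([k1, k2, p1, p2, k3] as OpenCV has them; the pictures are not rectified), "cam_to_world" (4x4, takes a point from camera to world coordinates); the wrist camera has in their place "T_tool_cam" (4x4, takes a point from camera to tool coordinates, whose origin is the TCP and whose axes are the flange's). Camera axes: x right, y down, z forward; pixel columns grow to the right and rows downward; lengths in m; the calibration is good to about 2 mm. A picture is of the moment at which its call begins: read the wrist's pose just before it. There is no depth.
- ctrl.close_job(): hands the job in; it is judged then, once.
The state is a dict: "time": time; "joint_positions": joint angles; "qd": joint speeds; "joint_torque": joint torques, N m; "position": TCP position; "tool_rot": TCP orientation; "ft_force": force on the tool from outside, world axes, zero at the start; "torque": the same for the moment, N m; "grip_width": opening from 0.0 (shut) to 1.0 (fully open); "grip_force": force on a finger pad.
Only numpy, scipy, OpenCV 4.12 (cv2) and the standard library are available. Lean on these libraries where they do the work, as an engineer would, in place of code of your own. Each camera call takes 0.05 s, during which the arm holds its last target. There are 200 camera calls.

## Working session

There is one attempt and no reset: what is moved stays moved. The work goes in short steps, Python scripts to look and compute and a tool call to move; the robot and the scene stay as the last step left them, time stands still between calls to the robot, and variables do not carry over. Pictures are saved under pics/ and viewed, at most 10 in all, crops included, and the job is handed in when it is done.

Besides the shell and the picture viewer there is one more tool, called after ">>>" by a JSON object that holds its "op" and its "data". send_rows: Moves the arm, as the interface text tells. Its arguments: {"type":"object","properties":{"steps":{"type":"array"},"newtons":{"type":"number"}},"required":["steps"]}

```bash
mkdir -p pics; ls; cat > h.py <<'E'
import numpy as np, cv2
from bench import ctrl
def snap(n):
    s=ctrl.get_state(); im=ctrl.get_image(n)
    if n=="wrist":
        T=np.eye(4);T[:3,:3]=cv2.Rodrigues(np.array(s["tool_rot"],float))[0];T[:3,3]=s["position"]
        im["cam_to_world"]=T@np.array(im["T_tool_cam"])
    return im
def save(im,f): cv2.imwrite(f,np.array(im["pixels"])[:,:,::-1])
def ray(im,uv):
    p=cv2.undistortPoints(np.array([[uv]],float),np.array(im["K"],float),np.array(im["dist"],float))[0,0]
    T=np.array(im["cam_to_world"]);d=T[:3,:3]@np.array([p[0],p[1],1]);return T[:3,3],d/np.linalg.norm(d)
def plane(im,uv,z):
    o,d=ray(im,uv);return o+d*(z-o[2])/d[2]
def tri(*rs):
    A=sum(np.eye(3)-np.outer(d,d) for o,d in rs);b=sum((np.eye(3)-np.outer(d,d))@o for o,d in rs)
    return np.linalg.solve(A,b)
def proj(im,P):
    T=np.linalg.inv(np.array(im["cam_to_world"]));r=cv2.Rodrigues(T[:3,:3])[0]
    return cv2.projectPoints(np.array(P,float).reshape(-1,3),r,T[:3,3],np.array(im["K"],float),np.array(im["dist"],float))[0][:,0]
E
python3 - <<'E'
from h import *
for n in("scene","top"):
    im=snap(n);save(im,f"pics/{n}0.png");print(n,im["cam_to_world"],im["K"])
print(ctrl.get_state())
E
```

```text
pics
scene [[-0.75408255  0.43262511 -0.49416093  1.0899645 ]
 [ 0.65645955  0.47298926 -0.58765808  0.58058596]
 [-0.02050283 -0.76753937 -0.64067383  0.78540438]
 [ 0.          0.          0.          1.        ]] [[461.07831804   0.         281.17140274]
 [  0.         461.07831804 214.65247472]
 [  0.           0.           1.        ]]
top [[ 0.01914326 -0.98626667  0.16404751  0.36405736]
 [-0.9998049  -0.01968243 -0.00166172 -0.09893915]
 [ 0.00486775 -0.1639837  -0.98645104  1.00044764]
 [ 0.          0.          0.          1.        ]] [[383.10168706   0.         284.38325675]
 [  0.         383.10168706 211.03116229]
 [  0.           0.           1.        ]]
{'time': 0.1, 'joint_positions': array([-1.20990896,  0.32171858, -0.07006939,  1.45152544,  0.02264626,
        1.37078969, -0.05689108]), 'qd': array([-1.21981185e-03, -2.42111640e-03, -1.79868051e-04, -2.72942138e-03,
        6.36348003e-05,  1.35743494e-03,  4.28571144e-04]), 'joint_torque': array([ 3.74258743e-04, -4.92572880e+01, -4.05468028e-01, -3.13397241e+01,
       -6.40497054e-02,  3.94385273e-02,  5.60470471e-05]), 'position': array([0.22083434, 0.61085316, 0.23560427]), 'tool_rot': array([-5.41933924e-01, -3.09434895e+00,  2.59012873e-03]), 'ft_force': array([-0.35040806, -0.21075993, -0.33776264]), 'torque': array([-0.00411521, -0.02300893,  0.00406724]), 'grip_force': 0.0, 'grip_width': 0.9998695450217286}
```

View pics/scene0.png

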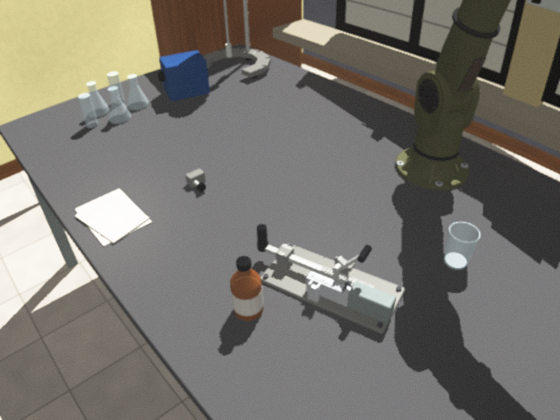

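View pics/top0.png

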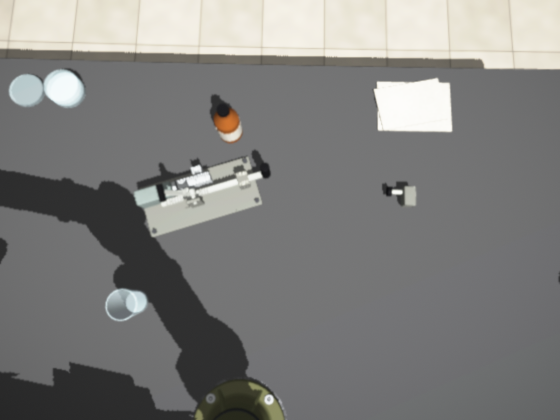

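The top view shows the tester at about (200,195), with its grip at (262,171), the bottle at (228,122) and the beaker at (122,303). In the scene view the grip is at (262,237) and the lever's cross bar at (365,253). I'll enlarge both.

```bash
python3 - <<'E'
import cv2
a=cv2.imread("pics/scene0.png")[215:335,245:415];b=cv2.imread("pics/top0.png")[90:240,125:280]
cv2.imwrite("pics/c1.png",cv2.resize(a,None,fx=4.6,fy=4.6,interpolation=2));cv2.imwrite("pics/c2.png",cv2.resize(b,None,fx=4,fy=4,interpolation=2))
E
```

```text
(no output)
```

View pics/c1.png

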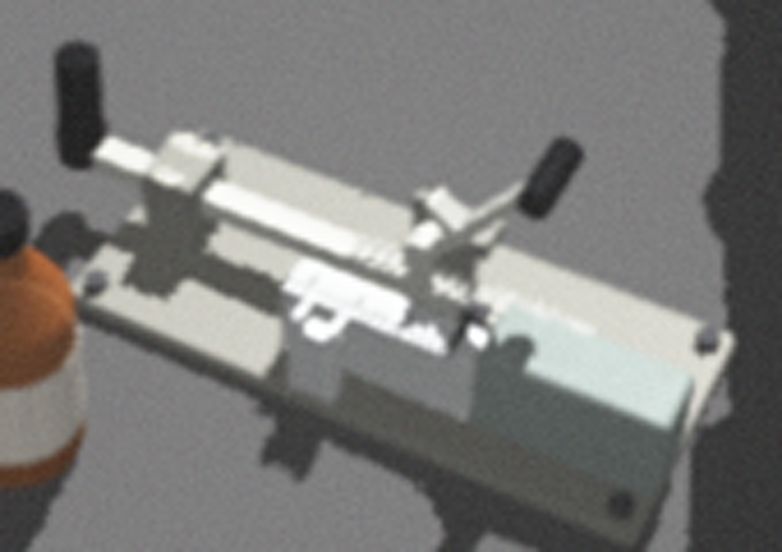

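View pics/c2.png

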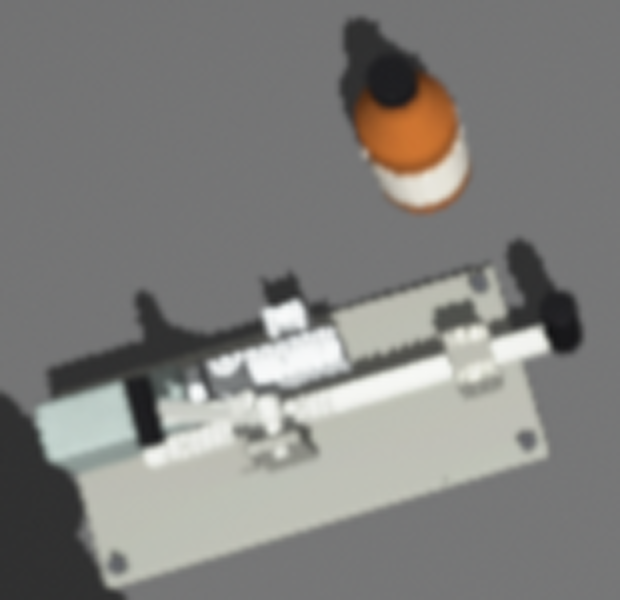

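In the crops, the scale side of the tester faces away from the robot and the bar pulls toward world -y. The base corners, the grip top and the lever's cross bar are clear. I'll cast rays from both views.

```bash
cat >> h.py <<'E'
def S(x,y): return (245+(x+.5)/4.6-.5,215+(y+.5)/4.6-.5)
def U(x,y): return (125+(x+.5)/4-.5,90+(y+.5)/4-.5)
E
python3 - <<'E'
from h import *
np.set_printoptions(precision=4,suppress=True)
s=snap("scene");t=snap("top")
src=[];dst=[]
for xy,im,uv in [((.15,.068),t,U(492,264)),((.15,-.068),t,U(548,457)),((-.15,-.068),t,U(108,588)),((-.15,-.068),s,S(735,343)),((-.15,.068),s,S(640,543)),((.15,.068),s,S(72,297))]:
    p=plane(im,uv,.010);src.append(xy);dst.append(p[:2]);print(xy,p)
src=np.array(src);dst=np.array(dst)
a=src-src.mean(0);b=dst-dst.mean(0)
yaw=np.arctan2((a[:,0]*b[:,1]-a[:,1]*b[:,0]).sum(),(a*b).sum())
R=np.array([[np.cos(yaw),-np.sin(yaw)],[np.sin(yaw),np.cos(yaw)]]);t0=dst.mean(0)-R@src.mean(0)
print("pose",t0,yaw,np.degrees(yaw));print((R@src.T).T+t0-dst)
def W(x,y,z): return np.r_[R@[x,y]+t0,z]
print("grip tri (top z~.1)",tri(ray(s,S(77,58)),ray(t,U(560,308))),"pred",W(.18,0,.1))
print("crossbar tri",tri(ray(s,S(550,178)),ray(t,U(145,411))))
a=2.2;print("pred",W(-.01+.092*np.cos(a),0,.062+.092*np.sin(a)))
print("bottle cap",tri(ray(s,(244,262)),ray(t,U(392,80))))
print("bottle",plane(t,U(425,190),0.005))
print("tool yaw", ctrl.get_state()["tool_rot"])
for n,P in dict(grip=W(.18,0,.1),pend=W(-.01+.092*np.cos(a),0,.062+.092*np.sin(a))).items(): print(n,proj(s,P),proj(t,P))
E
```

```text
(0.15, 0.068) [0.6774 0.0009 0.01  ]
(0.15, -0.068) [ 0.5466 -0.0404  0.01  ]
(-0.15, -0.068) [0.455  0.2408 0.01  ]
(-0.15, -0.068) [0.4596 0.247  0.01  ]
(-0.15, 0.068) [0.5833 0.2906 0.01  ]
(0.15, 0.068) [0.6759 0.0089 0.01  ]
pose [0.5663 0.1246] -1.2543926291338594 -71.87140350168926
[[ 0.0002  0.0023]
 [ 0.0017  0.0013]
 [ 0.0001  0.0052]
 [-0.0046 -0.001 ]
 [ 0.0009 -0.0023]
 [ 0.0017 -0.0056]]
grip tri (top z~.1) [ 0.6219 -0.0492  0.0968] pred [ 0.6223 -0.0465  0.1   ]
crossbar tri [0.5452 0.1858 0.1342]
pred [0.5464 0.1856 0.1364]
bottle cap [0.7446 0.0512 0.1453]
bottle [0.7302 0.0486 0.005 ]
tool yaw [-0.5419 -3.0943  0.0018]
grip [[261.2329 226.712 ]] [[263.0041 166.5163]]
pend [[363.1807 252.7419]] [[160.2518 192.0078]]
```

The tester pose is (0.566, 0.125) with yaw -71.9°, and both checks agree: the triangulated grip and cross bar each match to about 3 mm. I'll turn the tool so its y lies along the bar, and close the fingers to push the lever.

>>> {"op": "send_rows", "data": {"steps": [{"turn": -0.95,"grip": 0},{"turn": -0.95,"grip": 0},{"turn": -0.95,"grip": 0},{"turn": -0.95,"grip": 0},{"turn": -0.95,"grip": 0}], "newtons": 20}}

```text
validation failed for argument at $.st...
```

```bash
cat >> h.py <<'E'
t0=np.array([.5663,.1246]);yaw=-1.2544
R=np.array([[np.cos(yaw),-np.sin(yaw)],[np.sin(yaw),np.cos(yaw)]])
def W(x,y,z): return np.r_[R@[x,y]+t0,z]
def Tt(p): return np.r_[R.T@(np.asarray(p)[:2]-t0),p[2]]
def go(x,y,z):
    s=ctrl.get_state();M=cv2.Rodrigues(np.array(s["tool_rot"],float))[0]
    print("t",s["time"],"tester pos",Tt(s["position"]).round(4),"tooly in tester deg",np.degrees(np.arctan2(M[1,1],M[0,1])-yaw).round(2),"tilt",M[2].round(3),
     "units",(M.T@(W(x,y,z)-s["position"])/.06).round(3),"F",np.round(s["ft_force"],1),"w",s["grip_width"],s["grip_force"])
E
python3 - <<'E'
from h import *
go(-.102,0,.2356)
E
```

```text
t 0.2 tester pos [-0.5697 -0.177   0.2359] tooly in tester deg 142.0 tilt [-0.    -0.001 -1.   ] units [-7.123 -4.328  0.01 ] F [ 0.8 -0.6 -0.8] w 1.0017956434359536 0.0
```

>>> {"op": "send_rows", "data": {"steps": [{"tx": 0,"ty": 0,"tz": 0,"turn": -0.95,"grip": 0},{"tx": 0,"ty": 0,"tz": 0,"turn": -0.95,"grip": 0},{"tx": 0,"ty": 0,"tz": 0,"turn": -0.95,"grip": 0},{"tx": 0,"ty": 0,"tz": 0,"turn": -0.95,"grip": 0},{"tx": 0,"ty": 0,"tz": 0,"turn": -0.95,"grip": 0}], "newtons": 20}}

```text
time: 0.82
position: [0.2209, 0.6112, 0.2363]
tool_rot: [0.502, -3.101, 0.001]
ft_force: [-0.3, -0.3, 0.7]
grip_width: 0.515
grip_force: 0.0
```

```bash
python3 - <<'E'
from h import *
go(-.105,0,.2356)
E
```

```text
t 0.825 tester pos [-0.5699 -0.1768  0.2363] tooly in tester deg 180.25 tilt [ 0. -0. -1.] units [-2.913 -7.761  0.014] F [-0.3 -0.3  0.7] w 0.5151202094767584 0.0
```

>>> {"op": "send_rows", "data": {"steps": [{"tx": -0.291,"ty": -0.776,"tz": 0,"turn": 0,"grip": 0},{"tx": -0.291,"ty": -0.776,"tz": 0,"turn": 0,"grip": 0},{"tx": -0.291,"ty": -0.776,"tz": 0,"turn": 0,"grip": 0},{"tx": -0.291,"ty": -0.776,"tz": 0,"turn": 0,"grip": 0},{"tx": -0.291,"ty": -0.776,"tz": 0,"turn": 0,"grip": 0},{"tx": -0.291,"ty": -0.776,"tz": 0,"turn": 0,"grip": 0},{"tx": -0.291,"ty": -0.776,"tz": 0,"turn": 0,"grip": 0},{"tx": -0.291,"ty": -0.776,"tz": 0,"turn": 0,"grip": 0},{"tx": -0.291,"ty": -0.776,"tz": 0,"turn": 0,"grip": 0},{"tx": -0.291,"ty": -0.776,"tz": 0,"turn": 0,"grip": 0},{"tx": 0,"ty": 0,"tz": 0,"turn": 0,"grip": 0},{"tx": 0,"ty": 0,"tz": 0,"turn": 0,"grip": 0}]}}

```text
time: 2.33
position: [0.5314, 0.2236, 0.2363]
tool_rot: [0.495, -3.102, -0.001]
ft_force: [0.1, 0.0, -0.3]
grip_width: 0.006
grip_force: 0.0
```

```bash
python3 - <<'E'
from h import *
go(-.105,0,.146)
w=snap("wrist");save(w,"pics/w1.png");print(np.array(w["T_tool_cam"]).round(3))
E
```

```text
t 2.325 tester pos [-0.105  -0.0024  0.2363] tooly in tester deg 180.01 tilt [ 0.001  0.001 -1.   ] units [-4.100e-02 -1.000e-03  1.505e+00] F [ 0.1  0.  -0.3] w 0.006348321561744132 0.0
[[-0.001 -0.966 -0.257  0.069]
 [ 1.    -0.001  0.    -0.   ]
 [-0.001 -0.257  0.966 -0.148]
 [ 0.     0.     0.     1.   ]]
```

View pics/w1.png

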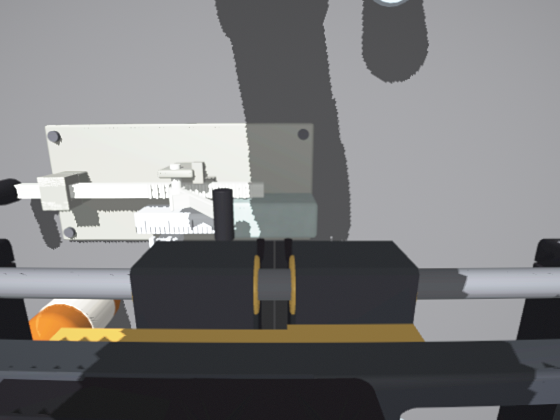

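The wrist view shows the cross bar at (223,213), clear of the closed fingers, with the base corners at about (49,127) and (313,124). I'll check those corners and go down.

```bash
python3 - <<'E'
from h import *
w=snap("wrist")
for uv in((49,127),(313,124),(61,242)): print(Tt(plane(w,uv,.01)).round(4))
print("xbar",Tt(plane(w,(223,192),.136)),Tt(plane(w,(223,213),.136)),"grip top",Tt(plane(w,(8,192),.1)))
E
```

```text
[ 0.1435 -0.0652  0.01  ]
[-0.1485 -0.0672  0.01  ]
[0.1518 0.0703 0.01  ]
xbar [-0.06693858 -0.01844821  0.136     ] [-0.06630019 -0.00184556  0.136     ] grip top [ 0.13081417 -0.01095421  0.1       ]
```

>>> {"op": "send_rows", "data": {"steps": [{"tx": -0.04,"ty": 0,"tz": 0.5,"turn": 0,"grip": 0},{"tx": 0,"ty": 0,"tz": 0.5,"turn": 0,"grip": 0},{"tx": 0,"ty": 0,"tz": 0.5,"turn": 0,"grip": 0},{"tx": 0,"ty": 0,"tz": 0,"turn": 0,"grip": 0},{"tx": 0,"ty": -0.3,"tz": 0,"turn": 0,"grip": 0},{"tx": 0,"ty": -0.3,"tz": 0,"turn": 0,"grip": 0},{"tx": 0,"ty": -0.3,"tz": 0,"turn": 0,"grip": 0},{"tx": 0,"ty": -0.3,"tz": 0,"turn": 0,"grip": 0},{"tx": 0,"ty": -0.3,"tz": 0,"turn": 0,"grip": 0},{"tx": 0,"ty": -0.2,"tz": 0,"turn": 0,"grip": 0},{"tx": 0,"ty": 0,"tz": 0,"turn": 0,"grip": 0}]}}

```text
time: 3.8
position: [0.5661, 0.1256, 0.1464]
tool_rot: [0.492, -3.103, 0.001]
ft_force: [-0.3, 0.0, 0.5]
grip_width: 0.001
grip_force: 0.0
```

```bash
python3 - <<'E'
from h import *
go(.18,0,.146)
w=snap("wrist");save(w,"pics/w2.png")
E
```

```text
t 3.8 tester pos [-1.000e-03  1.000e-04  1.464e-01] tooly in tester deg 179.88 tilt [ 0. -0. -1.] units [-0.004 -3.016  0.008] F [-0.3  0.   0.5] w 0.0014761469386608507 0.0
```

>>> {"op": "send_rows", "data": {"steps": [{"tx": 0,"ty": 0,"tz": -0.7,"turn": 0,"grip": 0},{"tx": 0.5,"ty": -0.8,"tz": -0.7,"turn": 0,"grip": 0.6},{"tx": 0.5,"ty": -0.8,"tz": 0,"turn": 0,"grip": 0.6},{"tx": 0,"ty": 0,"tz": 0,"turn": 0,"grip": 0.6},{"tx": 0,"ty": 0,"tz": 0,"turn": 0,"grip": 0.6}]}}

```text
time: 4.47
position: [0.5401, 0.0248, 0.2258]
tool_rot: [-0.497, 3.102, 0.002]
ft_force: [-0.5, 0.3, -1.2]
grip_width: 0.374
grip_force: 0.0
```

```bash
python3 - <<'E'
from h import *
go(.18,0,.146)
w=snap("wrist");save(w,"pics/w3.png")
for n,P in dict(griptop=(.18,0,.1),griplow=(.18,0,.058),pend=(.082,0,.062),ptr=(-.045,.046,.053)).items(): print(n,proj(w,W(*P)))
E
```

```text
t 4.475 tester pos [ 0.0867 -0.056   0.2258] tooly in tester deg 180.07 tilt [-0.     0.001 -1.   ] units [-0.93  -1.558  1.328] F [-0.5  0.3 -1.2] w 0.3744563854389337 0.0
griptop [[169.55306115 264.78856782]]
griplow [[181.93521429 247.3455457 ]]
pend [[278.65769131 248.88548135]]
ptr [[397.13036769 285.63205335]]
```

View pics/w3.png

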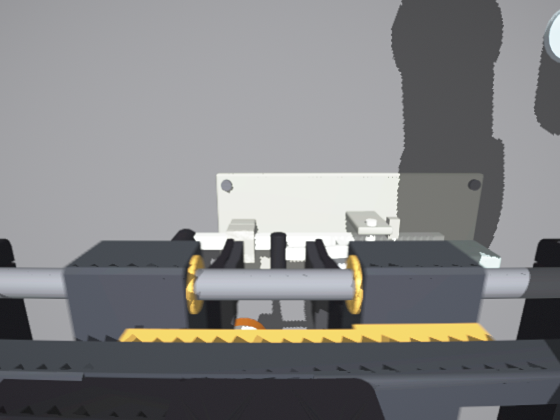

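The lever is down, with its cross bar at (278,240), and the grip base at (183,238) is where I predicted. Next I'll go over the grip and down.

>>> {"op": "send_rows", "data": {"steps": [{"tx": -0.465,"ty": -0.78,"tz": 0,"turn": 0,"grip": 0.6},{"tx": -0.465,"ty": -0.78,"tz": 0,"turn": 0,"grip": 0.6},{"tx": 0,"ty": 0,"tz": 0.6,"turn": 0,"grip": 0.6},{"tx": 0,"ty": 0,"tz": 0.6,"turn": 0,"grip": 0.6},{"tx": 0,"ty": 0,"tz": 0.6,"turn": 0,"grip": 0.6},{"tx": 0,"ty": 0,"tz": 0.66,"turn": 0,"grip": 0.6},{"tx": 0,"ty": 0,"tz": 0,"turn": 0,"grip": 0.6},{"tx": 0,"ty": 0,"tz": 0,"turn": 0,"grip": 0},{"tx": 0,"ty": 0,"tz": 0,"turn": 0,"grip": 0},{"tx": 0,"ty": 0,"tz": 0,"turn": 0,"grip": 0},{"tx": 0,"ty": 0,"tz": 0,"turn": 0,"grip": 0},{"tx": 0,"ty": 0,"tz": 0,"turn": 0,"grip": 0}], "newtons": 30}}

```text
time: 6.02
position: [0.623, -0.0483, 0.0792]
tool_rot: [-0.495, 3.101, 0.0]
ft_force: [-0.5, 1.0, 4.1]
grip_width: 0.257
grip_force: 30.0
```

```bash
python3 - <<'E'
from h import *
go(.18,0,.078)
s=snap("scene");t=snap("top");save(s,"pics/s2.png");save(t,"pics/t2.png")
a=cv2.resize(s["pixels"][255:315,285:375,::-1],None,fx=6,fy=6,interpolation=2)
b=cv2.resize(t["pixels"][150:210,155:225,::-1],None,fx=6,fy=6,interpolation=2)
# candidate: predicted pointer
print(proj(s,W(-.045,.046,.053)),proj(t,W(-.045,.046,.053)))
c=np.zeros((600,800,3),np.uint8);c[:360,:540]=a;c=np.zeros((360,960,3),np.uint8);c[:,:540]=a;c[:,540:960]=b
cv2.imwrite("pics/c3.png",cv2.resize(c,(800,300)))
E
```

```text
t 6.025 tester pos [0.182  0.     0.0792] tooly in tester deg 180.0 tilt [-0.002 -0.    -1.   ] units [0.001 0.033 0.02 ] F [-0.5  1.   4.1] w 0.25669295616404464 30.000160702038556
[[341.89606913 291.88267099]] [[173.57892884 179.87813585]]
```

View pics/c3.png

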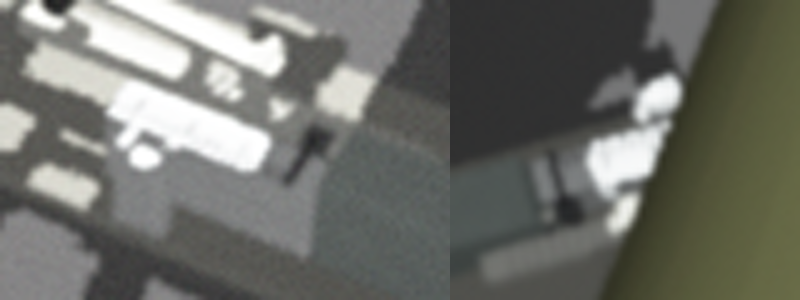

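The grip is held (22 mm between the pads). In the left half, the pointer's tip is near (343,291) in the scene picture, close to the prediction, and the marker body is near (314,286). I'll work out the marker's x.

```bash
python3 - <<'E'
from h import *
s=snap("scene");t=snap("top")
print("ptr", Tt(plane(s,(343,291.4),.053)))
print("body",[Tt(plane(s,p,.058)).round(4) for p in((314,286.4),S(322,328))],Tt(plane(t,U(286,317),.058)),tri(ray(s,S(322,328)),ray(t,U(286,317)))[2])
# bright saturated blob profile in first scene and top images, near the marker
for f,im in(("pics/scene0.png",s),("pics/top0.png",t)):
    g=cv2.cvtColor(cv2.imread(f),7).astype(np.float32)
    for y in(.040,.045,.050,.055,.059):
        xs=np.arange(-.05,.06,.003);P=proj(im,[W(x,y,.058) for x in xs]).astype(np.float32)
        print(f[5:8],y,cv2.remap(g,P[None,:,0],P[None,:,1],1)[0].astype(int))
E
```

```text
ptr [-0.04643437  0.04369197  0.053     ]
body [array([0.0104, 0.0651, 0.058 ]), array([0.0099, 0.0632, 0.058 ])] [0.01758876 0.05559613 0.058     ] 0.04983068914315412
sce 0.04 [119  78  84 134 171 226 230 198 186 132 173 245 251 248 248 249 249 239
 238 248 250 250 250 249 250 241 235 248 250 242 211 205 205 205 205 205
 205]
sce 0.045 [115  89 131 216 244 247 244 246 232 206 199 237 244 238 238 240 240 239
 239 242 243 244 242 245 245 245 239 245 244 224 190 192 180 168 187 176
 177]
sce 0.05 [120 113 166 200 204 209 208 206 220 203 206 211 227 215 220 208 213 224
 246 242 218 217 216 224 244 243 221 224 215 191 114 100  92  84  92  86
  97]
sce 0.055 [123 122 126 126 123 124 125 125 130 124 128 121 126 121 123 120 125 159
 242 229 152 126 127 159 233 228 145 124 111  93  83  85  86  85  85  85
  85]
sce 0.059 [122 120 126 125 124 123 121 124 124 121 121 123 122 124 121 122 124 160
 241 243 206 199 193 178 237 237 149 118 100  89  83  84  85  84  85  84
  85]
top 0.04 [102 105  89  83 137 189 199 208 221 207 207 206 202 214 214 196 206 207
 198 199 201 193 202 211 209 216 210 207 209 214 201 179 155 172 183 185
 185]
top 0.045 [ 79  78  74  75  85  94  94  96 103  96  99 104  96  96 101  95  96 105
 133 169 159 134 133 149 155 176 158 117 103 102  95  96 131 169 182 182
 181]
top 0.05 [ 63  64  62  63  64  64  63  63  63  65  65  64  63  63  64  63  66  87
 159 220 216 200 211 214 221 230 188 114  75  65  65  77 105 123 134 136
 129]
top 0.055 [ 49  49  49  50  49  50  53  53  51  53  55  52  53  53  51  53  53  75
 163 230 237 243 245 245 243 241 210 121  66  52  54  63  85 100 108 110
 107]
top 0.059 [ 48  49  49  53  58  69  81  83  78  83  88  85  84  85  80  81  81 101
 174 231 240 244 245 245 244 238 200 112  81  78  81  88 104 116 118 117
 117]
```

The marker is at x ≈ +15.7 mm, after correcting with the pointer's own reading, so the pointer has to travel about 61 mm. I'll pull until it has moved about 64.5 mm, so the latch falls at 57.5 to 64.5. First I'll pull 46 mm and look.

>>> {"op": "send_rows", "data": {"steps": [{"tx": 0,"ty": -0.05,"tz": 0,"turn": 0,"grip": 0},{"tx": 0,"ty": -0.07,"tz": 0,"turn": 0,"grip": 0},{"tx": 0,"ty": -0.07,"tz": 0,"turn": 0,"grip": 0},{"tx": 0,"ty": -0.07,"tz": 0,"turn": 0,"grip": 0},{"tx": 0,"ty": -0.07,"tz": 0,"turn": 0,"grip": 0},{"tx": 0,"ty": -0.07,"tz": 0,"turn": 0,"grip": 0},{"tx": 0,"ty": -0.07,"tz": 0,"turn": 0,"grip": 0},{"tx": 0,"ty": -0.07,"tz": 0,"turn": 0,"grip": 0},{"tx": 0,"ty": -0.07,"tz": 0,"turn": 0,"grip": 0},{"tx": 0,"ty": -0.07,"tz": 0,"turn": 0,"grip": 0},{"tx": 0,"ty": -0.07,"tz": 0,"turn": 0,"grip": 0},{"tx": 0,"ty": 0,"tz": 0,"turn": 0,"grip": 0}], "newtons": 40}}

```text
time: 7.72
position: [0.6349, -0.0842, 0.079]
tool_rot: [0.5, -3.098, -0.015]
ft_force: [-8.5, 10.1, 11.3]
grip_width: 0.253
grip_force: 40.1
```

```bash
cat >> h.py <<'E'
def ptr(im,pr=True):
    g=cv2.cvtColor(np.ascontiguousarray(im["pixels"]),7).astype(np.float32);xs=np.arange(-.06,.05,.002)
    for y in(.043,.045):
        P=proj(im,[W(x,y,.053) for x in xs]).astype(np.float32)
        print(y,list(zip((xs*1000).round().astype(int).tolist(),cv2.remap(g,P[None,:,0],P[None,:,1],1)[0].astype(int).tolist())))
E
python3 - <<'E'
from h import *
go(.18,0,.078)
s=snap("scene");save(s,"pics/s3.png");ptr(s)
E
```

```text
t 7.725 tester pos [2.198e-01 2.000e-04 7.900e-02] tooly in tester deg 180.22 tilt [ 0.002  0.01  -1.   ] units [0.001 0.662 0.024] F [-8.5 10.1 11.3] w 0.2530268870043632 40.08351383556146
0.043 [(-60, 101), (-58, 105), (-56, 119), (-54, 128), (-52, 129), (-50, 128), (-48, 121), (-46, 112), (-44, 112), (-42, 111), (-40, 108), (-38, 113), (-36, 112), (-34, 110), (-32, 118), (-30, 113), (-28, 114), (-26, 113), (-24, 116), (-22, 116), (-20, 110), (-18, 100), (-16, 105), (-14, 170), (-12, 226), (-10, 242), (-8, 246), (-6, 245), (-4, 242), (-2, 242), (0, 244), (2, 246), (4, 247), (6, 249), (8, 249), (10, 248), (12, 247), (14, 247), (16, 247), (18, 249), (20, 247), (22, 250), (24, 252), (26, 251), (28, 248), (30, 246), (32, 249), (34, 249), (36, 250), (38, 241), (40, 202), (42, 171), (44, 170), (46, 164), (48, 143)]
0.045 [(-60, 101), (-58, 111), (-56, 127), (-54, 132), (-52, 133), (-50, 131), (-48, 126), (-46, 120), (-44, 118), (-42, 115), (-40, 113), (-38, 119), (-36, 115), (-34, 122), (-32, 120), (-30, 119), (-28, 121), (-26, 119), (-24, 122), (-22, 122), (-20, 120), (-18, 114), (-16, 121), (-14, 163), (-12, 211), (-10, 231), (-8, 245), (-6, 235), (-4, 230), (-2, 234), (0, 233), (2, 241), (4, 247), (6, 250), (8, 250), (10, 244), (12, 237), (14, 240), (16, 240), (18, 237), (20, 239), (22, 243), (24, 249), (26, 252), (28, 246), (30, 239), (32, 246), (34, 240), (36, 238), (38, 237), (40, 185), (42, 135), (44, 120), (46, 118), (48, 104)]
```

```bash
python3 - <<'E'
import cv2
a=cv2.imread("pics/s3.png")[215:325,240:375]
cv2.imwrite("pics/c4.png",cv2.resize(a,None,fx=5.4,fy=5.4,interpolation=2))
E
```

```text
(no output)
```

View pics/c4.png

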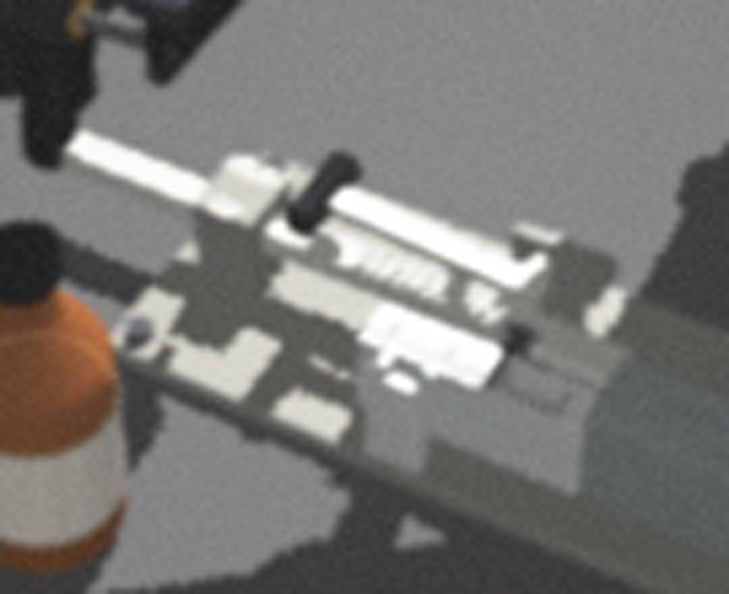

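The pawl rides on the teeth. The pointer's dark root moved from about (348.6,283) to (335.9,278) in the scene picture. I'll get its travel from a ray cast on its dark blob.

```bash
cat >> h.py <<'E'
def dark(im,y,z):
    g=cv2.cvtColor(np.ascontiguousarray(im["pixels"]),7).astype(np.float32);xs=np.arange(-.06,.05,.001)
    P=proj(im,[W(x,y,z) for x in xs]).astype(np.float32);v=cv2.remap(g,P[None,:,0],P[None,:,1],1)[0]
    i=v.argmin();w=np.clip(v.min()+35-v,0,None);w[abs(np.arange(len(v))-i)>8]=0
    return round(1000*(w*xs).sum()/w.sum(),1),int(v.min())
E
python3 - <<'E'
from h import *
s=snap("scene")
f={k:cv2.imread(f"pics/{k}.png")[:,:,::-1].copy() for k in("scene0","s2","s3")}
for y in(.012,.016,.02,.024,.028,.032,.036,.04,.044):
    r=[]
    for k in f: s["pixels"]=f[k];r.append(dark(s,y,.053))
    print(y,r)
E
```

```text
0.012 [(np.float64(-14.2), 116), (np.float64(-44.6), 61), (np.float64(-15.2), 60)]
0.016 [(np.float64(-43.7), 85), (np.float64(-44.3), 45), (np.float64(-16.0), 53)]
0.02 [(np.float64(-43.6), 58), (np.float64(-44.9), 48), (np.float64(-16.3), 52)]
0.024 [(np.float64(-42.2), 68), (np.float64(-44.4), 55), (np.float64(-17.4), 65)]
0.028 [(np.float64(-43.1), 66), (np.float64(-44.2), 66), (np.float64(-57.2), 96)]
0.032 [(np.float64(-43.8), 69), (np.float64(-44.0), 67), (np.float64(-57.8), 97)]
0.036 [(np.float64(-44.3), 72), (np.float64(-44.1), 71), (np.float64(-18.7), 91)]
0.04 [(np.float64(-45.3), 81), (np.float64(-43.9), 72), (np.float64(-19.5), 87)]
0.044 [(np.float64(-57.9), 95), (np.float64(-43.2), 84), (np.float64(-57.8), 100)]
```

The pointer has moved about 27 mm for 38 mm of bar, so the free play is about 10 mm. I want 36 mm more of bar travel, so I'll go most of the way and then read the pose.

>>> {"op": "send_rows", "data": {"steps": [{"tx": 0,"ty": -0.07,"tz": 0,"turn": 0,"grip": 0},{"tx": 0,"ty": -0.07,"tz": 0,"turn": 0,"grip": 0},{"tx": 0,"ty": -0.07,"tz": 0,"turn": 0,"grip": 0},{"tx": 0,"ty": -0.07,"tz": 0,"turn": 0,"grip": 0},{"tx": 0,"ty": -0.07,"tz": 0,"turn": 0,"grip": 0},{"tx": 0,"ty": -0.07,"tz": 0,"turn": 0,"grip": 0},{"tx": 0,"ty": -0.07,"tz": 0,"turn": 0,"grip": 0},{"tx": 0,"ty": 0,"tz": 0,"turn": 0,"grip": 0},{"tx": 0,"ty": 0,"tz": 0,"turn": 0,"grip": 0},{"tx": 0,"ty": 0,"tz": 0,"turn": 0,"grip": 0}]}}

```text
time: 9.07
position: [0.6435, -0.1102, 0.079]
tool_rot: [0.502, -3.097, -0.019]
ft_force: [-10.7, 14.3, 12.9]
grip_width: 0.251
grip_force: 40.1
```

```bash
python3 - <<'E'
from h import *
go(.256,0,.078)
s=snap("scene");save(s,"pics/s4.png")
for y in(.012,.016,.02,.024): print(y,dark(s,y,.053))
t=snap("top");t["pixels"]=cv2.imread("pics/t2.png")[:,:,::-1].copy()
print("top start",[dark(t,y,.053) for y in(.025,.03,.035,.04,.044)])
E
```

```text
t 9.075 tester pos [0.2472 0.0003 0.079 ] tooly in tester deg 180.29 tilt [ 0.002  0.013 -1.   ] units [ 0.006 -0.147  0.015] F [-10.7  14.3  12.9] w 0.25081873783269215 40.10258715832606
0.012 (np.float64(12.5), 69)
0.016 (np.float64(11.6), 77)
0.02 (np.float64(11.2), 61)
0.024 (np.float64(12.0), 82)
top start [(np.float64(15.4), 53), (np.float64(19.4), 53), (np.float64(22.6), 54), (np.float64(26.2), 54), (np.float64(27.9), 52)]
```

>>> {"op": "send_rows", "data": {"steps": [{"tx": 0,"ty": -0.065,"tz": 0,"turn": 0,"grip": 0},{"tx": 0,"ty": -0.065,"tz": 0,"turn": 0,"grip": 0},{"tx": 0,"ty": 0,"tz": 0,"turn": 0,"grip": 0},{"tx": 0,"ty": 0,"tz": 0,"turn": 0,"grip": 0},{"tx": 0,"ty": 0,"tz": 0,"turn": 0,"grip": 0}]}}

```text
time: 9.8
position: [0.6458, -0.1171, 0.079]
tool_rot: [0.502, -3.096, -0.021]
ft_force: [-11.4, 15.0, 15.6]
grip_width: 0.252
grip_force: 40.1
```

```bash
python3 - <<'E'
from h import *
go(.256,0,.078)
s=snap("scene");save(s,"pics/s5.png")
for y in(.012,.016,.02,.024): print(y,dark(s,y,.053))
E
```

```text
t 9.8 tester pos [0.2544 0.0004 0.079 ] tooly in tester deg 180.31 tilt [ 0.003  0.014 -1.   ] units [ 0.006 -0.026  0.016] F [-11.4  15.   15.6] w 0.25219707041667255 40.11814737226814
0.012 (np.float64(18.2), 62)
0.016 (np.float64(19.2), 73)
0.02 (np.float64(19.2), 63)
0.024 (np.float64(19.4), 87)
```

The pointer has travelled about 63 mm. Now I'll ease back so that the pawl takes the load.

>>> {"op": "send_rows", "data": {"steps": [{"tx": 0,"ty": 0.05,"tz": 0,"turn": 0,"grip": 0},{"tx": 0,"ty": 0.05,"tz": 0,"turn": 0,"grip": 0},{"tx": 0,"ty": 0.05,"tz": 0,"turn": 0,"grip": 0},{"tx": 0,"ty": 0.05,"tz": 0,"turn": 0,"grip": 0},{"tx": 0,"ty": 0,"tz": 0,"turn": 0,"grip": 0},{"tx": 0,"ty": 0,"tz": 0,"turn": 0,"grip": 0}]}}

```text
time: 10.6
position: [0.6445, -0.1135, 0.0791]
tool_rot: [-0.496, 3.101, 0.003]
ft_force: [-1.4, 2.5, 5.4]
grip_width: 0.252
grip_force: 40.0
```

```bash
python3 - <<'E'
from h import *
go(.256,0,.078)
s=snap("scene");save(s,"pics/s6.png")
for y in(.012,.016,.02,.024): print(y,dark(s,y,.053))
E
```

```text
t 10.6 tester pos [0.2506 0.0003 0.0791] tooly in tester deg 180.06 tilt [-0.001  0.002 -1.   ] units [ 0.005 -0.089  0.019] F [-1.4  2.5  5.4] w 0.25160263250691817 39.99651412903859
0.012 (np.float64(15.5), 82)
0.016 (np.float64(15.7), 84)
0.02 (np.float64(15.0), 68)
0.024 (np.float64(15.8), 93)
```

The pawl is holding the bar, and the pointer reads about 15.5 mm against the marker's 14.3 to 16.6. I'll let go and back away upward.

>>> {"op": "send_rows", "data": {"steps": [{"tx": 0,"ty": 0,"tz": 0,"turn": 0,"grip": 0.6},{"tx": 0,"ty": 0,"tz": 0,"turn": 0,"grip": 0.6},{"tx": 0,"ty": 0,"tz": 0,"turn": 0,"grip": 0.6},{"tx": 0,"ty": 0,"tz": 0,"turn": 0,"grip": 0.6},{"tx": 0,"ty": 0,"tz": -0.5,"turn": 0,"grip": 0.6},{"tx": 0,"ty": 0,"tz": -0.8,"turn": 0,"grip": 0.6},{"tx": 0,"ty": 0,"tz": -0.8,"turn": 0,"grip": 0.6},{"tx": 0.8,"ty": 0,"tz": -0.5,"turn": 0,"grip": 0.6},{"tx": 0.8,"ty": 0.8,"tz": 0,"turn": 0,"grip": 0.6},{"tx": 0.3,"ty": 0.8,"tz": 0,"turn": 0,"grip": 0.6},{"tx": 0,"ty": 0.5,"tz": 0,"turn": 0,"grip": 0.6},{"tx": 0,"ty": 0,"tz": 0,"turn": 0,"grip": 0.6}]}}

```text
time: 12.15
position: [0.5009, -0.0306, 0.2345]
tool_rot: [-0.502, 3.1, 0.002]
ft_force: [-0.1, -0.1, -0.9]
grip_width: 0.6
grip_force: 0.0
```

```bash
python3 - <<'E'
from h import *
go(.256,0,.078)
s=snap("scene");w=snap("wrist")
for y in(.012,.016,.02,.024): print(y,dark(s,y,.053))
u,v=proj(w,W(.016,.046,.053))[0];print(u,v)
a=cv2.resize(s["pixels"][250:310,280:355,::-1],None,fx=6,fy=6,interpolation=2)
u,v=int(np.clip(u,38,521)),int(np.clip(v,30,389))
b=cv2.resize(w["pixels"][v-30:v+30,u-38:u+37,::-1],None,fx=6,fy=6,interpolation=2)
cv2.imwrite("pics/c5.png",cv2.resize(np.hstack([a,b]),(800,320)))
E
```

```text
t 12.15 tester pos [ 0.1271 -0.1104  0.2345] tooly in tester deg 180.26 tilt [-0.001  0.001 -1.   ] units [-1.828 -2.159  2.609] F [-0.1 -0.1 -0.9] w 0.6001008835336699 0.0
0.012 (np.float64(15.4), 82)
0.016 (np.float64(15.7), 84)
0.02 (np.float64(15.3), 61)
0.024 (np.float64(15.8), 88)
373.5203989589703 325.42177181769364
```

View pics/c5.png

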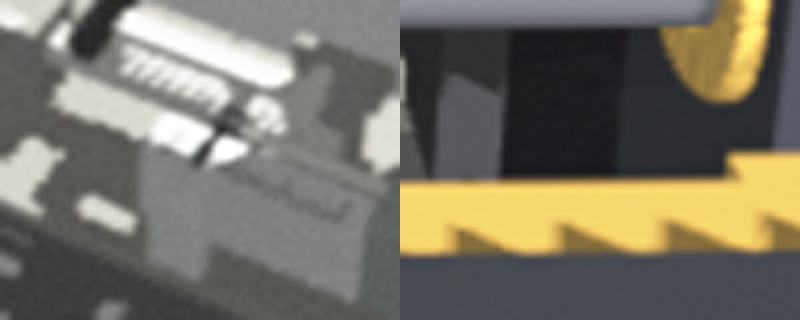

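After release the pointer still stands at about 15.5 mm. In this picture the root is at (225,125) and the tip at (205,160), but the jaws are in shadow. I'll check from above with the wrist camera.

>>> {"op": "send_rows", "data": {"steps": [{"tx": -0.71,"ty": 0.46,"tz": 0,"turn": 0,"grip": 0.6},{"tx": -0.71,"ty": 0.46,"tz": 0,"turn": 0,"grip": 0.6},{"tx": -0.71,"ty": 0.46,"tz": 0,"turn": 0,"grip": 0.6},{"tx": -0.71,"ty": 0.46,"tz": 0,"turn": 0,"grip": 0.6},{"tx": 0,"ty": 0,"tz": 0,"turn": 0,"grip": 0.6},{"tx": 0,"ty": 0,"tz": 0,"turn": 0,"grip": 0.6}]}}

```text
time: 13.0
position: [0.6294, 0.1226, 0.2334]
tool_rot: [0.491, -3.102, 0.003]
ft_force: [0.5, 0.0, 0.1]
grip_width: 0.599
grip_force: 0.0
```

```bash
python3 - <<'E'
from h import *
go(.016,.06,.235)
w=snap("wrist");save(w,"pics/w6.png")
u,v=proj(w,W(.016,.046,.053))[0];print(u,v)
u,v=int(u),int(v);x0,y0=u-60,v-50
print(x0,y0)
cv2.imwrite("pics/c6.png",cv2.resize(w["pixels"][y0:y0+90,x0:x0+120,::-1],None,fx=6.5,fy=6.5,interpolation=2))
E
```

```text
t 13.0 tester pos [0.0215 0.0593 0.2334] tooly in tester deg 179.88 tilt [ 0.002 -0.002 -1.   ] units [-0.011  0.092 -0.027] F [0.5 0.  0.1] w 0.599050934722857 0.0
279.96735973793426 177.80710222251327
219 127
```

View pics/c6.png

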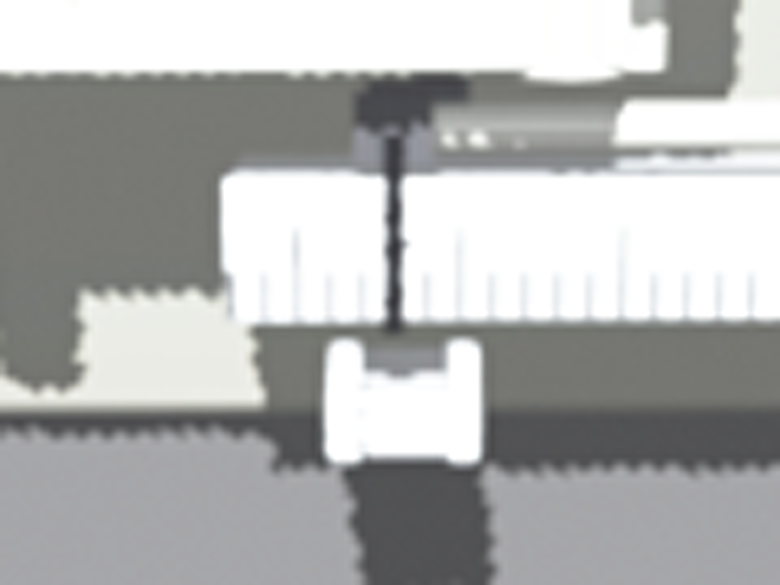

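The close view shows the pointer at u=393, between jaw inner faces at about 362 and 446. That puts it about 2 mm off the centre and about 4 mm inside the nearer face. The bar is latched and nothing touches it, so I'll hand the job in.

```bash
python3 -c "
from bench import ctrl
print(ctrl.close_job())"
```

```text
the job is handed in; nothing more can be done
None
```

The job is handed in: the spring tester is latched on its pawl alone, with the gauge pointer between the marker's jaws (about 2 mm off centre), the arm is clear of it, and the beaker, bottle and clamp block were not touched.

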